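# Seat the magnifier's lens retaining ring with the two-pin spanner

### The job

The lens retaining ring in the white magnifier head is still loose. Take the wide blue-handled two-pin spanner out of its rest, set its two pins fully down into the two slots of the black ring, and turn the ring clockwise (seen from above) to its stop, where its white line meets the red mark on the housing. Leave the spanner standing in the slots and let go of it; leave the narrow orange-handled spanner in its rest.

Things in the scene. Friction and masses are not known exactly. Their poses are not given: they have to be found in the camera images.
- spanner_grip (a point): Wide spanner, 140 g: centre of its upright square blue handle, 26 x 26 x 60 mm tall, sides along x and y. Below it a steel crossbar 100 (along x) x 22 x 12 mm, underside 42 mm under this point, with two 8 mm pins at x = +-40 mm pointing 14 mm further down. z up. It stands in a grey rest 130 x 50 x 30 mm, crossbar on the rest's top, pins in 20 mm holes; lifts straight up.
- ring_center (a point): Centre of the black ring's top face (113 mm outside, 10 mm thick), 6 mm below the rim of its white head. Two slots right through it at x = +-40 mm, 20 mm along x, 16 mm along y, floor 20 mm under the top. The frame turns with the ring; z up; white line along +y. Spanner home (either way round): its crossbar lies on the ring, handle centre 42 mm above this point.
- ring (a joint): Ring angle in rad, growing clockwise from above; starts at 0 to 0.35; hard stop at 1.1 = seated, white line at the housing's red mark. Light friction (0.12 N m), stays where left. Pins have play: the spanner may turn 0.1 rad before the ring follows.
- head: Fixed round white magnifier head lying face up, 130 mm outside, 116 mm inside diameter, 40 mm tall, with a lug to its +x. Origin: centre of its underside, which lies on a 3 mm green mat; z up.
- narrow_spanner_grip (a point): Centre of the orange handle (26 x 26 x 60 mm) of a narrower spanner, crossbar 70 mm, pins 50 mm apart, in its own grey rest. It does not fit this ring. The two spanners may swap sides.
Things that resemble listed ones, but are neither listed nor needed, are in the scene too. Leave any turquoise look-alike of the part that bears spanner_grip alone.

How it is judged:
By the outcome, as a careful person would: the job done as asked, in the order asked, and still so for the second after the job is handed in, with the robot touching nothing.
It also fails if it takes over 43 s, if anything falls off the work surface, if the arm or the gripper's body presses on something with over 40 N, if the wrist force passes 120 N, or if a joint passes its speed limit or range.

### The arm

A 6-joint arm with a two-finger parallel gripper is mounted at the origin on the work surface. World frame = base frame: x ahead of the robot, y to its left, z up, the work surface at z = 0. Lengths are in m, angles in rad, forces in N, time in s.
With the tool pointing down it reaches from about 0.375 to 0.75 m from the base axis. Payload 9 kg.
Tool frame: the origin (TCP) lies at the very end of the fingers, on their centre line; the grasp point (between the pads) lies ctrl.tcp_to_grasp behind it (ctrl.tcp_to_grasp is the distance from the TCP to the grasp point, in m); z points along the fingers, y is the line along which they close (so a half turn about z gives the same grasp; the last joint's range is limited). The gripper opens to 85 mm and grips with 20 to 120 N. Pads are 22 mm wide; open, the fingers measure 114 mm over their backs; the gripper's body (76 mm by 85 mm) begins 54 mm behind the grasp point. The pads swing forward as they close: fully open they stand 13 mm farther back than shut.
Start: joints at [1.084, 0.104, 0.097, 1.564, 0, 1.353], TCP at [0.159, 0.578, 0.193] pointing down, gripper open.
Joint ranges: [-2.99, 2.99], [-0.84, 1.86], [-1.1, 1.16], [-1.84, 2.11], [-1.51, 1.56], [-3.14, 3.14]. Speed limits (rad/s): [2.22, 2.22, 2.57, 3.14, 3.14, 3.14].

### API

Orientations are given as a rotation vector (axis times angle).
In Python, from cell import ctrl gives the robot as it stands.
- The arm moves only by the shell command python3 -m crank 'ROWS' [FORCE]. ROWS is text: rows parted by semicolons, each of 7 numbers parted by spaces: the shift along the tool's x, y, z as a fraction of full scale, then the turn, a rotation vector about the tool's x, y, z as a fraction of full scale, then the finger opening in mm, from 0 to 85.4. In form: x y z rx ry rz gripper; .... A call has 1 to 20 rows; each row is the pose to reach, as a shift and turn from the pose commanded when the call began, along the tool's axes at that moment, turning the shorter way round; what a row does not reach only later rows make up. Full scale, the value 1, is 40 cm for a shift and 180 degrees for a turn. A row lasts 1/10 s, in which the tool goes at most 50 mm and 8.59 degrees, less where a joint would pass 70% of its speed; a pose out of reach is approached as far as the arm can. A call with a number of a shift or a turn outside -1 to 1 is refused whole. A call with a gripper value outside its range is refused whole. The fingers move at their own pace and stop on an object; FORCE is the grip in N (left out, the last holds). Time passes only in rows, so rows that repeat a pose let the fingers close. It gives the time, the measured TCP pose, the force, the opening and the grip force at its end, in the units of the state.
- ctrl.read_state(): the state, without advancing time (a new reading comes with each control period).
- ctrl.read_camera(name): name is "scene" or "top"; returns the picture (400x640x3 uint8, blue, green, red); there is no depth.
- ctrl.camera_model(name): a dict with "K" (3x3 intrinsics, pixels), "eye" and "attitude" of the camera in the world. Camera axes: x right, y up, looking along -z (the intrinsics and any distortion apply to the point x, -y, -z); pixel columns grow to the right and rows downward; lengths in m; the calibration is good to about 2 mm. A picture is of the moment at which its call begins. camera_model takes no time and is no camera call.
- ctrl.finish_job(): hands the job in; it is judged then, once.
The state is a dict: "time_s": time; "q": joint angles; "dq": joint speeds; "joint_efforts": joint torques, N m; "position": TCP position; "ee_rot": TCP orientation; "wrist_force": force on the tool from outside, world axes, zero at the start; "torque": the same for the moment, N m; "grip_width": finger opening in m; "finger_force": force on a finger pad.
Only numpy, scipy, OpenCV 4.12 (cv2) and the standard library are available. Lean on these libraries where they do the work, as an engineer would, in place of code of your own. Each camera call takes 0.05 s, during which the arm holds its last target. There are 200 camera calls.

## Working session

There is one attempt and no reset: what is moved stays moved. The work goes in short steps, Python scripts to look and compute and a shell command to move; the robot and the scene stay as the last step left them, time stands still between calls to the robot, and variables do not carry over. Pictures are saved under pics/ and viewed, at most 10 in all, crops included, and the job is handed in when it is done.

```bash
ls; mkdir -p pics
python3 - <<'E'
from cell import ctrl
import cv2
for n in("scene","top"):
    cv2.imwrite(f"pics/{n}0.png",ctrl.read_camera(n)); m=ctrl.camera_model(n); print(n,m)
print(ctrl.read_state(),ctrl.tcp_to_grasp)
E
```

```text
pics
scene {'K': array([[385.55273653,   0.        , 318.40720122],
       [  0.        , 385.55273653, 198.82864367],
       [  0.        ,   0.        ,   1.        ]]), 'eye': array([1.084284  , 0.27052115, 0.92975543]), 'attitude': array([0.5199947 , 0.60341257, 1.65496456])}
top {'K': array([[498.34195531,   0.        , 320.38897749],
       [  0.        , 498.34195531, 200.32617138],
       [  0.        ,   0.        ,   1.        ]]), 'eye': array([0.26558616, 0.17723308, 1.6245282 ]), 'attitude': array([ 0.05066738, -0.07514609, -1.54931406])}
{'time_s': 0.1, 'q': array([ 1.08427188e+00,  1.04645999e-01,  9.65339948e-02,  1.56390693e+00,
       -2.72068898e-05,  1.35309623e+00]), 'dq': array([ 5.49084653e-05, -1.53696440e-03,  1.60889888e-03, -1.61794285e-03,
        2.11293302e-03,  1.54602669e-03]), 'joint_efforts': array([ 6.05383917e-03, -5.58208537e+01,  5.04718673e+01,  1.32037763e-02,
       -2.25568392e-04,  1.12197856e-06]), 'position': array([0.15918887, 0.57812869, 0.19178919]), 'ee_rot': array([-4.20944762e-01, -3.11286330e+00,  1.81714568e-03]), 'wrist_force': array([-0.02439948, -0.21314378,  0.66997364]), 'torque': array([-0.00081186,  0.07283764, -0.01453242]), 'finger_force': 0.0, 'grip_width': 0.08590582586736324} 0.0187
```

View pics/scene0.png

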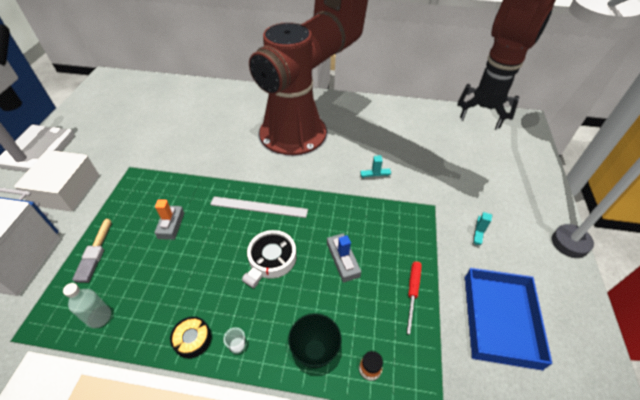

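View pics/top0.png

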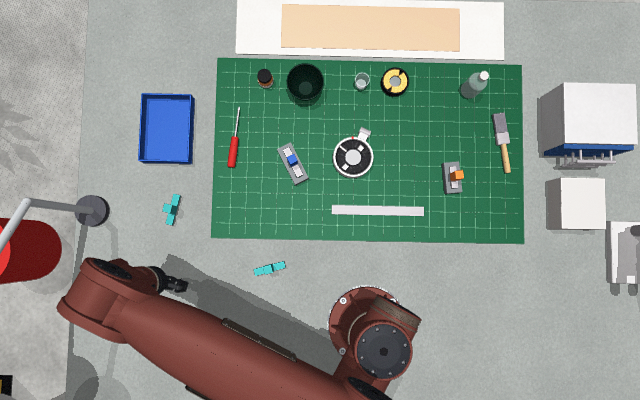

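The top view shows the wide blue spanner at about (292,160), the white head at about (353,157) with its lug at upper right, and the orange spanner at about (458,175). The scene view shows the blue handle at (344,245) and the ring at (271,253). Next, enlarged crops.

```bash
cat > h.py <<'E'
import numpy as np, cv2
from cell import ctrl
from scipy.spatial.transform import Rotation as R
def ray(n,uv):
    m=ctrl.camera_model(n);K=m["K"];p=np.linalg.solve(K,[uv[0],uv[1],1.])
    return m["eye"],R.from_rotvec(m["attitude"]).apply([p[0],-p[1],-p[2]])
def onz(n,uv,z):
    e,d=ray(n,uv);return e+d*(z-e[2])/d[2]
def tri(us,ut):
    (e,d),(f,g)=ray("scene",us),ray("top",ut)
    s=np.linalg.lstsq(np.c_[d,-g],f-e,rcond=None)[0]
    a,b=e+d*s[0],f+g*s[1];return (a+b)/2,np.linalg.norm(a-b)
def px(n,P):
    m=ctrl.camera_model(n);c=R.from_rotvec(m["attitude"]).inv().apply(np.atleast_2d(P)-m["eye"])
    q=(m["K"]@(c*[1,-1,-1]).T).T;return q[:,:2]/q[:,2:]
def crop(src,x0,y0,x1,y1,s,out):
    im=cv2.imread(src) if isinstance(src,str) else src
    c=cv2.resize(im[y0:y1,x0:x1],None,fx=s,fy=s,interpolation=cv2.INTER_CUBIC)
    for x in range(-(-x0//10)*10,x1,10): cv2.putText(c,str(x),((x-x0)*s,10),0,.35,(0,255,255),1);cv2.line(c,((x-x0)*s+s//2,12),((x-x0)*s+s//2,18),(0,255,255),1)
    for y in range(-(-y0//10)*10,y1,10): cv2.putText(c,str(y),(0,(y-y0)*s+s//2+4),0,.35,(0,255,255),1);cv2.line(c,(24,(y-y0)*s+s//2),(30,(y-y0)*s+s//2),(0,255,255),1)
    cv2.imwrite(out,c)
E
python3 - <<'E'
from h import *
crop("pics/top0.png",270,122,382,190,7,"pics/topc.png")
crop("pics/scene0.png",235,222,368,292,6,"pics/scenec.png")
E
```

```text
(no output)
```

View pics/topc.png

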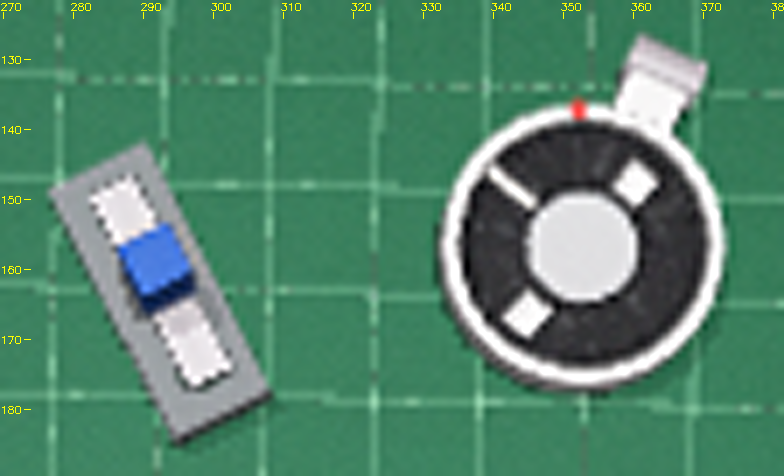

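View pics/scenec.png

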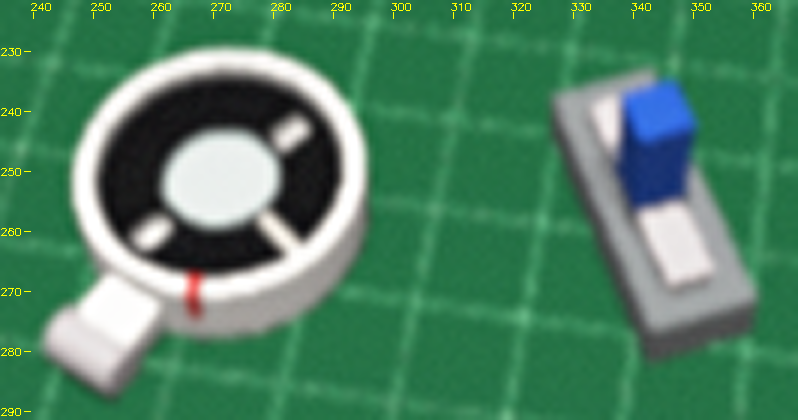

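Top crop: blue handle top centre (155,257), crossbar ends (111,189) and (214,377). The ring has slots at (635,183) and (527,316), its white line from (490,168) to (533,205), and the red mark at (579,110). Scene crop: handle top centre (657,112), near crossbar end (691,278), slots (292,134) and (152,233).

Run:
```python
from h import *
np.set_printoptions(precision=4,suppress=True)
T=lambda x,y:(270+(x+.5)/7-.5,122+(y+.5)/7-.5)
S=lambda x,y:(235+(x+.5)/6-.5,222+(y+.5)/6-.5)
pr=lambda n,r:print(n,*r)
pr("handletop",tri(S(657,112),T(155,257)))
for a,b,n in(((621,100),(118,243),'c1'),((676,82),(172,224),'c2'),((694,125),(193,270),'c3'),((638,142),(138,293),'c4')):
    pass
pr("barfar",tri(S(604,99),T(214,377)));pr("barnear",tri(S(691,278),T(111,189)))
pr("slotA",tri(S(292,134),T(527,316)));pr("slotB",tri(S(152,233),T(635,183)))
pr("lens",tri(S(221,179),T(582,247)))
pr("red",tri(S(195,279),T(579,110)))
pr("line out",tri(S(294,247),T(490,168)));pr("line in",tri(S(264,217),T(533,205)))
for z in(.033,.037):
  a,b=onz("top",T(527,316),z),onz("top",T(635,183),z);l=(onz("top",T(490,168),z)+onz("top",T(533,205),z))/2
  c=(a+b)/2;print(z,c,np.linalg.norm(a-b),"bar ang",np.degrees(np.arctan2(*(b-a)[[1,0]])),"line",np.degrees(np.arctan2(*(l-c)[[1,0]])),"red",np.degrees(np.arctan2(*(onz("top",T(579,110),.043)-c)[[1,0]])))
for z in(.043,.047):
  a,b=onz("top",T(214,377),z),onz("top",T(111,189),z);print(z,(a+b)/2,np.linalg.norm(a-b),np.degrees(np.arctan2(*(b-a)[[1,0]])))
h=[onz("top",T(*p),.102) for p in((118,243),(172,224),(193,270),(138,293))]
for i in range(4):
  d=h[(i+1)%4]-h[i];print(np.linalg.norm(d),np.degrees(np.arctan2(d[1],d[0])))
h=[onz("scene",S(*p),.102) for p in((621,100),(676,82),(694,125),(638,142))];print(np.mean(h,0))
for i in range(4):
  d=h[(i+1)%4]-h[i];print(np.linalg.norm(d),np.degrees(np.arctan2(d[1],d[0])))
s=ctrl.read_state();print(R.from_rotvec(s['ee_rot']).as_matrix(),s['position'])
```

```text
handletop [0.5167 0.2475 0.1001] 0.0035177042148936454
barfar [0.4719 0.2213 0.0393] 0.002376115713554227
barnear [0.5583 0.2712 0.0371] 0.0032591344558451367
slotA [0.5052 0.0785 0.0242] 0.004329755628379801
slotB [0.5685 0.0288 0.0255] 0.0031753237877702335
lens [0.5374 0.0533 0.0286] 0.0033062476584097794
red [0.5983 0.0574 0.0436] 0.00449577862049984
line out [0.5719 0.0964 0.0375] 0.0021075370066367515
line in [0.5558 0.0772 0.0318] 0.004775125366068122
0.033 [0.5359 0.0524 0.033 ] 0.07989809176803321 bar ang -37.80384473850691 line 48.73681052086662 red 2.45420907657789
0.037 [0.5352 0.0527 0.037 ] 0.07969728328262421 bar ang -37.80384473850696 line 48.736810520866584 red 2.146490405283625
0.043 [0.5144 0.2446 0.043 ] 0.098801920716346 29.840939083034485
0.047 [0.5138 0.2444 0.047 ] 0.09855203096845326 29.840939083034467
0.02522269093637482 -69.09503612362174
0.0224797198294445 -154.3428440593735
0.02624992239637313 114.20660557951214
0.023930382179624295 23.00928478545599
[0.5179 0.2494 0.102 ]
0.02603223431510678 120.76517951584106
0.023307187121942984 25.82931313174918
0.025853512415012703 -60.922882122074775
0.022532416251242884 -153.85611458868092
[[-0.9641  0.2656 -0.0005]
 [ 0.2656  0.9641 -0.0011]
 [ 0.0002 -0.0012 -1.    ]] [0.1592 0.5781 0.1918]
```

Run:
```python
from h import *
np.set_printoptions(precision=4,suppress=True)
T=lambda x,y:(270+(x+.5)/7-.5,122+(y+.5)/7-.5)
S=lambda x,y:(235+(x+.5)/6-.5,222+(y+.5)/6-.5)
print("handle top",onz("top",T(155,257),.105),"scene",onz("scene",S(657,112),.105))
# head: fit rim circles by projecting, red+white edges as I read them
top=cv2.imread("pics/top0.png");sc=cv2.imread("pics/scene0.png")
from scipy.optimize import least_squares
# dark ring mask -> outer boundary = rim inner edge over ring (r=.0565 at z=.037)
for n,im,(x0,y0,x1,y1),f in(("top",top,(328,130,378,185),T),("scene",sc,(245,225,300,280),S)):
    m=((im.max(2)<90)).astype(np.uint8);w=np.zeros_like(m);w[y0:y1,x0:x1]=m[y0:y1,x0:x1]
    c=max(cv2.findContours(w,cv2.RETR_EXTERNAL,cv2.CHAIN_APPROX_NONE)[0],key=cv2.contourArea)[:,0]
    P=np.array([onz(n,p,.037) for p in cv2.convexHull(c)[:,0].astype(float)])[:,:2]
    r=least_squares(lambda v:np.hypot(*(P-v[:2]).T)-v[2],[.54,.05,.056],loss='soft_l1',f_scale=.002).x
    print(n,"ring fit",r)
for n,f,a,b in(("top",T,(527,316),(635,183)),("scene",S,(292,134),(152,233))):
  for z in(.017,.037):
    A,B=onz(n,f(*a),z),onz(n,f(*b),z);d=B-A;print(n,z,(A+B)/2,np.degrees(np.arctan2(d[1],d[0])),np.linalg.norm(d))
for n,f,a,b in(("top",T,(214,377),(111,189)),("scene",S,(604,99),(691,278))):
    A,B=onz(n,f(*a),.045),onz(n,f(*b),.045);d=B-A;print(n,(A+B)/2,np.degrees(np.arctan2(d[1],d[0])),np.linalg.norm(d))
```

```text
handle top [0.516  0.2455 0.105 ] scene [0.5199 0.2494 0.105 ]
top ring fit [0.538  0.0522 0.056 ]
scene ring fit [0.5382 0.0553 0.053 ]
top 0.017 [0.5386 0.0512 0.017 ] -37.80384473850691 0.080701325709669
top 0.037 [0.5352 0.0527 0.037 ] -37.80384473850696 0.07969728328262421
scene 0.017 [0.5319 0.0536 0.017 ] -38.97671261582942 0.08111044350821635
scene 0.037 [0.544  0.0584 0.037 ] -38.976712615829356 0.07933317785821561
top [0.5141 0.2445 0.045 ] 29.840939083034435 0.09867697584239968
scene [0.5192 0.2478 0.045 ] 29.850785150521506 0.10039446483060233
```

```bash
python3 -m crank '-1 -0.56 0 0 0 -0.251 70;-1 -0.56 0 0 0 -0.251 70;-1 -0.56 0 0 0 -0.251 70;-1 -0.56 0 0 0 -0.251 70;-1 -0.56 0 0 0 -0.251 70;-1 -0.56 0 0 0 -0.251 70;-1 -0.56 0 0 0 -0.251 70;-1 -0.56 0 0 0 -0.251 70;-1 -0.56 0 0 0 -0.251 70;-1 -0.56 0 0 0 -0.251 70;-1 -0.56 0 0 0 -0.251 70;-1 -0.56 0 0 0 -0.251 70;-1 -0.56 0 0 0 -0.251 70;-1 -0.56 0 0 0 -0.251 70'
cat > go.py <<'E'
import sys;from h import *
np.set_printoptions(precision=4,suppress=True)
t=np.array(list(map(float,sys.argv[1:4])));yaw=float(sys.argv[4])
s=ctrl.read_state();r=R.from_rotvec(s['ee_rot']);M=r.as_matrix()
y0=np.degrees(np.arctan2(M[1,1],M[0,1]));d=np.radians(yaw)
Y=np.array([np.cos(d),np.sin(d),0]);Z=np.array([0,0,-1.]);W=np.c_[np.cross(Y,Z),Y,Z]
print("pos",s['position'],"yaw_y",y0,"rows",r.inv().apply(t-s['position'])/.4,(r.inv()*R.from_matrix(W)).as_rotvec()/np.pi,"F",s['wrist_force'],s['torque'],s['grip_width'],s['finger_force'],s['time_s'],"q6",s['q'][5])
E
python3 go.py .5172 .2468 .12 119.8
```

```text
time_s: 1.5
position: [0.4847, 0.2573, 0.1926]
ee_rot: [-0.81, 3.035, 0.0]
wrist_force: [-0.5, -0.2, -0.1]
grip_width: 0.0702
finger_force: 0.0
pos [0.4847 0.2573 0.1926] yaw_y 119.87406691322559 rows [-0.0573 -0.0631  0.1815] [0.0001 0.     0.0004] F [-0.4663 -0.2122 -0.0552] [ 0.0235 -0.0144  0.0058] 0.0701589277635434 0.0 1.5 q6 -0.272014489690058
```

```bash
python3 -m crank '-0.057 -0.063 0 0 0 0 70;-0.057 -0.063 0.06 0 0 0 70;-0.057 -0.063 0.12 0 0 0 70;-0.057 -0.063 0.18 0 0 0 70;-0.057 -0.063 0.18 0 0 0 70;-0.057 -0.063 0.18 0 0 0 70'
python3 - <<'E'
from h import *
a=ctrl.read_camera("scene");b=ctrl.read_camera("top")
crop(a,295,180,395,285,5,"/tmp/a.png");crop(b,255,120,325,195,7,"/tmp/b.png")
A,B=cv2.imread("/tmp/a.png")[:525],cv2.imread("/tmp/b.png")[:525]
cv2.imwrite("pics/pre.png",cv2.resize(np.hstack([A,cv2.resize(B,(490,525))]),None,fx=.8,fy=.8))
E
python3 go.py .5172 .2468 .060 119.8
```

```text
time_s: 2.1
position: [0.5172, 0.2464, 0.121]
ee_rot: [0.809, -3.035, -0.0]
wrist_force: [-0.2, -0.2, 0.2]
grip_width: 0.0699
finger_force: 0.0
pos [0.5184 0.2463 0.1223] yaw_y 119.81694085224682 rows [0.0023 0.0026 0.1558] [-0.0002  0.0007  0.0001] F [-0.5872  0.684   0.226 ] [0.035  0.0101 0.0036] 0.07037125517481904 0.0 2.2 q6 -0.304647136998906
```

View pics/pre.png

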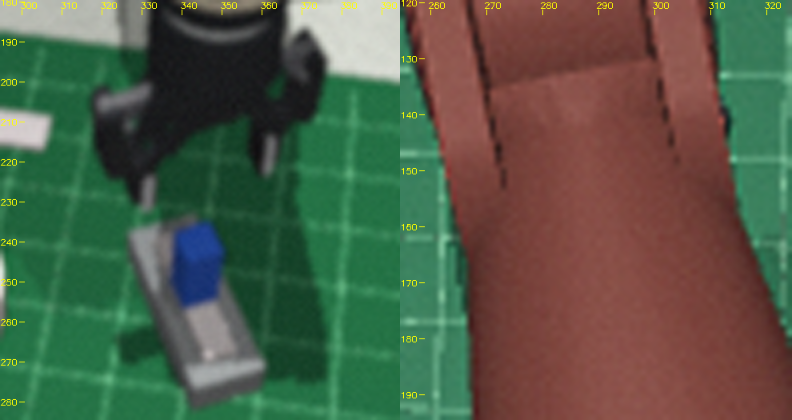

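The left panel shows the fingertips at about (332,231) and (362,223), straddling the blue handle at (344,240). The arm hides the top view. I descend, close gently first, then firmly.

```bash
python3 -m crank '0 0 0.05 0 0 0 70;0 0 0.1 0 0 0 70;0 0 0.13 0 0 0 70;0 0 0.153 0 0 0 70;0 0 0.153 0 0 0 70;0 0 0.153 0 0 0 10;0 0 0.153 0 0 0 10;0 0 0.153 0 0 0 10;0 0 0.153 0 0 0 10;0 0 0.153 0 0 0 10;0 0 0.153 0 0 0 10;0 0 0.153 0 0 0 10;0 0 0.153 0 0 0 10' 40; python3 go.py .5172 .2468 .16 119.8;python3 go.py .5172 .2468 .16 119.8|cut -c1-60
```

```text
time_s: 3.5
position: [0.5184, 0.246, 0.0604]
ee_rot: [-0.807, 3.035, 0.0]
wrist_force: [-0.7, 0.3, 5.3]
grip_width: 0.0242
finger_force: 39.6
pos [0.5184 0.246  0.0604] yaw_y 119.78361523381504 rows [ 0.0012  0.0031 -0.249 ] [-0.0001  0.0005 -0.0001] F [-0.7302  0.3294  5.3078] [ 0.0683  0.2555 -0.0449] 0.024170237788511958 39.61555293706624 3.5 q6 -0.30470420407329
pos [0.5184 0.246  0.0604] yaw_y 119.78361523381504 rows [ 0
```

```bash
python3 -m crank '0 0 0 0 0 0 10;0 0 -0.03 0 0 0 10;0 0 -0.08 0 0 0 10;0 0 -0.15 0 0 0 10;0 0 -0.22 0 0 0 10;0 0 -0.22 0 0 0 10;0 0 -0.22 0 0 0 10' 60
python3 - <<'E'
from h import *
a=ctrl.read_camera("scene");b=ctrl.read_camera("top")
crop(a,300,145,400,270,6,"pics/lift.png")
E
python3 go.py .538 .0535 .15 51.7
```

```text
time_s: 4.2
position: [0.5182, 0.2458, 0.1479]
ee_rot: [-0.807, 3.035, -0.0]
wrist_force: [-1.0, -0.0, -2.2]
grip_width: 0.024
finger_force: 59.2
pos [0.5171 0.2456 0.1461] yaw_y 119.77646077352405 rows [ 0.1932 -0.4427 -0.0096] [-0.0002 -0.0006  0.3782] F [ 0.7405  0.3389 -2.2307] [0.0284 0.0013 0.0181] 0.023966021863359752 59.181796638295054 4.3 q6 -0.30472005218071313
```

View pics/lift.png

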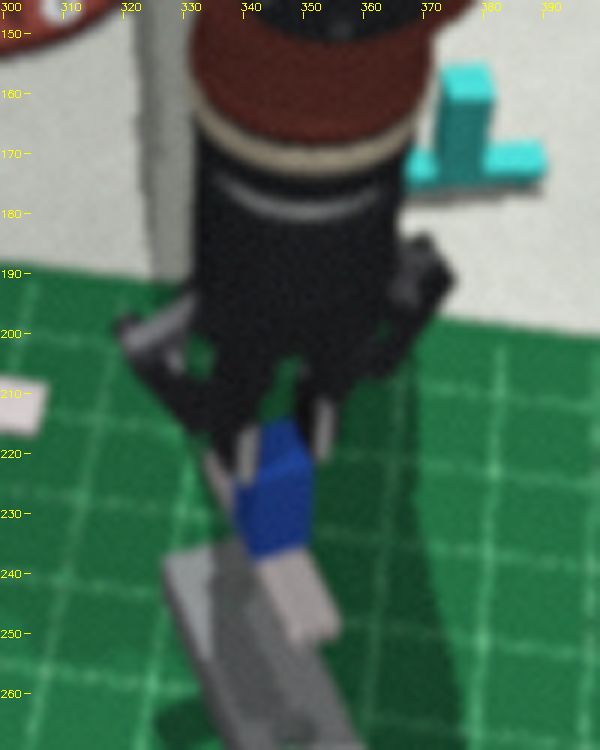

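The scene crop shows the spanner hanging upright in the fingers, clear of its rest, with the near crossbar end at about (352,250). Next I carry it over the ring.

```bash
python3 -m crank '0.04 -0.1 0 0 0 0.047 10;0.07 -0.16 0 0 0 0.094 10;0.1 -0.23 0 0 0 0.141 10;0.13 -0.29 0 0 0 0.188 10;0.15 -0.34 0 0 0 0.235 10;0.17 -0.39 0 0 0 0.282 10;0.185 -0.42 0 0 0 0.33 10;0.194 -0.444 0 0 0 0.378 10;0.194 -0.444 0 0 0 0.378 10;0.194 -0.444 0 0 0 0.378 10;0.194 -0.444 0 0 0 0.378 10'
python3 go.py .5385 .053 .065 51.7
python3 - <<'E'
from h import *
a=ctrl.read_camera("scene")
crop(a,230,150,340,290,5,"pics/over.png")
E
```

```text
time_s: 5.4
position: [0.5382, 0.0537, 0.1468]
ee_rot: [-1.024, -2.969, -0.0]
wrist_force: [-0.5, 1.3, -1.6]
grip_width: 0.0238
finger_force: 59.3
pos [0.5382 0.0537 0.1468] yaw_y 51.96005849604095 rows [-0.0017 -0.0009  0.2045] [-0.0001 -0.0003  0.0014] F [-0.4722  1.3313 -1.5992] [ 0.0019  0.0133 -0.042 ] 0.023828008671676105 59.330186136066914 5.4 q6 0.5212065423385015
```

View pics/over.png

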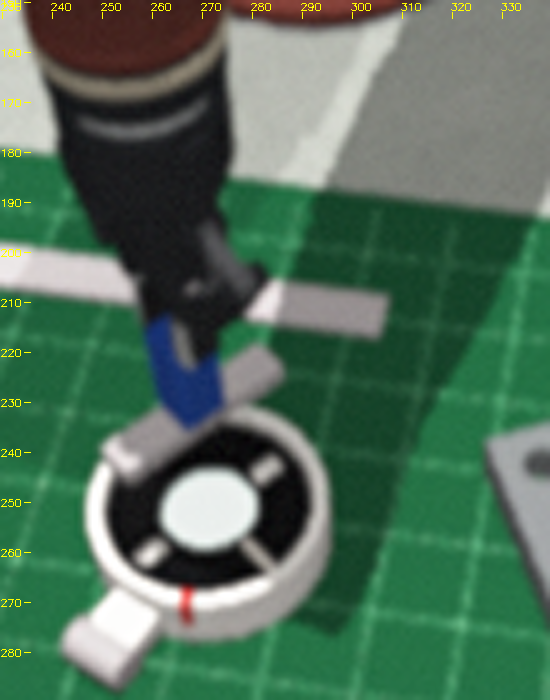

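The crop shows the bar over the ring and roughly parallel to the slots: ends at about (117,446) and (268,352), slots at (265,469) and (152,553). A numeric check follows.

Run:
```python
from h import *
S=lambda x,y:(230+(x+.5)/5-.5,150+(y+.5)/5-.5)
for n,a,b,zs in(("bar",(268,352),(117,446),(.131,)),("slots",(265,469),(152,553),(.017,.027,.037))):
  for z in zs:
    A,B=onz("scene",S(*a),z),onz("scene",S(*b),z);d=B-A;print(n,z,(A+B)/2,np.degrees(np.arctan2(d[1],d[0])),np.linalg.norm(d))
```

```text
bar 0.131 [0.53594225 0.05596806 0.131     ] -41.27821464635019 0.09298533898297741
slots 0.017 [0.53087554 0.05254777 0.017     ] -37.41953632800896 0.0802730082115019
slots 0.027 [0.53693859 0.05493585 0.027     ] -37.419536328008945 0.07939355019138841
slots 0.037 [0.54300165 0.05732393 0.037     ] -37.41953632800896 0.07851409217127481
```

```bash
python3 -m crank '0 0 0.06 0 0 0 10;0 0 0.12 0 0 0 10;0 0 0.15 0 0 0 10;0 0 0.165 0 0 0 10;0 0 0.175 0 0 0 10;0 0 0.185 0 0 0 10;0 0 0.185 0 0 0 10' 
python3 go.py .5385 .053 .065 51.7
```

```text
time_s: 6.15
position: [0.5389, 0.0531, 0.0736]
ee_rot: [1.029, 2.968, 0.0]
wrist_force: [0.5, -0.2, -1.8]
grip_width: 0.0237
finger_force: 59.3
pos [0.5389 0.0531 0.0736] yaw_y 51.75041804343399 rows [ 0.0007 -0.0008  0.0214] [0.0001 0.0001 0.0003] F [ 0.5113 -0.1759 -1.7792] [ 0.0671  0.0032 -0.0145] 0.023671527711418356 59.311645897105336 6.15 q6 0.5240156918601909
```

```bash
python3 -m crank '0 0 0.008 0 0 0 10;0 0 0.015 0 0 0 10;0 0 0.02 0 0 0 10;0 0 0.02 0 0 0 10' 
python3 go.py .5385 .053 .065 51.7
```

```text
time_s: 6.55
position: [0.5385, 0.0531, 0.065]
ee_rot: [-1.029, -2.968, -0.0]
wrist_force: [0.9, -0.1, -1.5]
grip_width: 0.0235
finger_force: 59.3
pos [0.5385 0.0531 0.065 ] yaw_y 51.73700528080373 rows [-0.0002 -0.0001 -0.    ] [-0.     -0.0001  0.0002] F [ 0.9438 -0.0784 -1.5001] [-0.0294 -0.0196  0.0101] 0.02351464453318978 59.34466129168868 6.55 q6 0.5241561335150785
```

```bash
python3 -m crank '0 0 0.003 0 0 0 10;0 0 0.003 0 0 0 10;0 0 0.003 0 0 0 10' |grep -E 'pos|wrist'; python3 -m crank '0 0 0.003 0 0 0 10;0 0 0.003 0 0 0 10' |grep -E 'pos|wrist'
```

```text
position: [0.5388, 0.0531, 0.0645]
wrist_force: [-0.2, 1.1, 2.4]
position: [0.5392, 0.0532, 0.0643]
wrist_force: [-3.4, 2.2, 10.3]
```

```bash
python3 -m crank '0 0 -0.002 0 0 0.022 10;0 0 -0.002 0 0 0.044 10;0 0 -0.002 0 0 0.066 10;0 0 -0.002 0 0 0.088 10;0 0 -0.002 0 0 0.11 10;0 0 -0.002 0 0 0.132 10;0 0 -0.002 0 0 0.154 10;0 0 -0.002 0 0 0.176 10;0 0 -0.002 0 0 0.198 10;0 0 -0.002 0 0 0.22 10;0 0 -0.002 0 0 0.24 10;0 0 -0.002 0 0 0.24 10' >/dev/null
python3 go.py .5385 .053 .065 8
python3 -m crank '0 0 0 0 0 0.011 10;0 0 0 0 0 0.022 10;0 0 0 0 0 0.022 10' >/dev/null;python3 go.py .5385 .053 .065 4
```

```text
pos [0.5384 0.0533 0.0643] yaw_y 8.427931451052872 rows [-0.0009  0.0001 -0.0017] [-0.     -0.0001  0.0024] F [-3.4104  2.0193  7.3401] [ 0.3325  1.1736 -0.1068] 0.023687631120112646 60.36874048411846 8.25 q6 1.2803098576773606
pos [0.5384 0.0534 0.0643] yaw_y 4.532271755800058 rows [-0.001   0.0002 -0.0017] [-0.0001 -0.0002  0.003 ] F [-4.1656  1.0471  6.5525] [0.3851 1.2519 0.0297] 0.023757305831487576 60.33048860728741 8.55 q6 1.3483471681118036
```

```bash
python3 -m crank '0 0 0 0 0 0.011 10;0 0 0 0 0 0.022 10;0 0 0 0 0 0.022 10' >/dev/null;python3 go.py .5385 .053 .065 4
python3 -m crank '0 0 0 0 0 0.011 10;0 0 0 0 0 0.011 10' >/dev/null;python3 go.py .5385 .053 .065 4
python3 -m crank '0 0 0 0 0 0.011 10;0 0 0 0 0 0.011 10' >/dev/null;python3 go.py .5385 .053 .065 4
```

```text
pos [0.5383 0.0534 0.0643] yaw_y 0.5758332454218922 rows [-0.0011  0.0005 -0.0018] [-0.0001 -0.0002 -0.019 ] F [-4.4891  1.4528  7.0463] [ 0.4675  1.3073 -0.0076] 0.02341543060239356 60.34706417005509 8.85 q6 1.4174509048202066
pos [0.5383 0.0534 0.0643] yaw_y -1.3737621108917297 rows [-0.001   0.0006 -0.0018] [-0.0002 -0.0002 -0.0299] F [-5.004   2.2225  7.8505] [0.4254 1.3857 0.4288] 0.02382437508641718 60.31904221046716 9.05 q6 1.4514453091450825
pos [0.5377 0.0535 0.0642] yaw_y -3.321963404598023 rows [-0.0012  0.002  -0.0019] [-0.0005 -0.0002 -0.0407] F [-6.0992  1.3562  9.4738] [0.4177 2.0487 0.6854] 0.023793783755989915 60.607857498689555 9.25 q6 1.485631748555731
```

```bash
python3 -m crank '0 0 0 0 0 0.008 10;0 0 0 0 0 0.008 10' >/dev/null;python3 go.py .5385 .053 .065 4
python3 -m crank '0 0 0 0 0 0.008 10;0 0 0 0 0 0.008 10' >/dev/null;python3 go.py .5385 .053 .065 4
python3 - <<'E'
from h import *
crop(ctrl.read_camera("scene"),225,190,325,290,6,"pics/turn.png")
E
```

```text
pos [0.5377 0.0536 0.0642] yaw_y -4.6899442491595495 rows [-0.0013  0.0022 -0.0019] [-0.0005 -0.0001 -0.0483] F [-5.8943  1.007   9.8421] [0.4006 2.0676 1.2887] 0.023609693549068923 61.116279287380166 9.45 q6 1.5096403539716585
pos [0.5382 0.053  0.0643] yaw_y -6.2104866457061965 rows [ 0.0002  0.0007 -0.0017] [-0.0002  0.0002 -0.0567] F [-5.2068 -0.7996  6.972 ] [-0.1262  1.4629  0.585 ] 0.023904744921635766 61.040688352659345 9.65 q6 1.5356991582156507
```

View pics/turn.png

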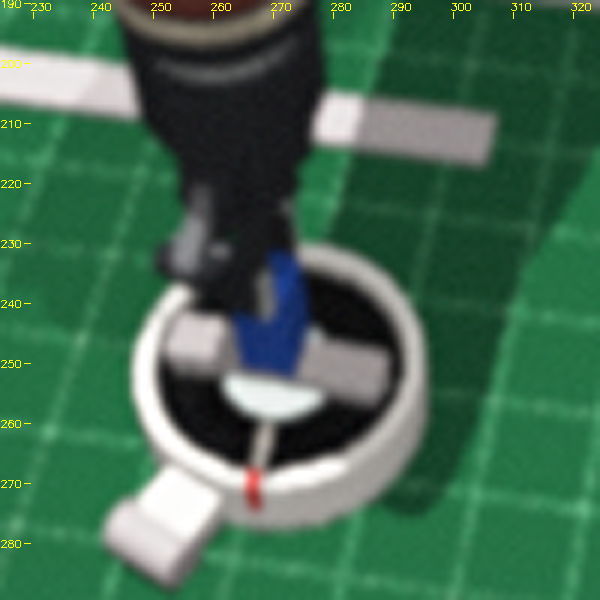

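The crop shows the bar flat on the ring and the white line (265,425)→(257,466) running into the red mark at (253,485). The torque rose well above friction, so the ring is at its stop. I let go and lift off.

```bash
python3 -m crank '0 0 0 0 0 0 30;0 0 0 0 0 0 40;0 0 0 0 0 0 55;0 0 0 0 0 0 70;0 0 0 0 0 0 70;0 0 0 0 0 0 70;0 0 -0.03 0 0 0 70;0 0 -0.08 0 0 0 70;0 0 -0.2 0 0 0 70;0 0 -0.3 0 0 0 70;0.25 0 -0.3 0 0 0 70;0.25 0.25 -0.3 0 0 0 70;0.25 0.25 -0.3 0 0 0 70;0.25 0.25 -0.3 0 0 0 70;0.25 0.25 -0.3 0 0 0 70'
python3 go.py .5385 .053 .065 4
python3 - <<'E'
from h import *
a=ctrl.read_camera("scene");b=ctrl.read_camera("top")
crop(a,235,215,310,290,6,"/tmp/a.png");crop(b,325,120,385,195,6,"/tmp/b.png")
cv2.imwrite("pics/end.png",np.hstack([cv2.imread("/tmp/a.png"),cv2.imread("/tmp/b.png")]))
E
```

```text
time_s: 11.2
position: [0.6498, 0.1422, 0.1826]
ee_rot: [-2.337, -2.098, 0.002]
wrist_force: [-1.2, -0.6, 0.5]
grip_width: 0.0704
finger_force: 0.0
pos [0.6498 0.1422 0.1826] yaw_y -6.174820432710918 rows [-0.2517 -0.2521  0.2945] [-0.0005 -0.     -0.0565] F [-1.2366 -0.6061  0.4977] [-0.0316  0.0016 -0.0233] 0.0703895978926375 0.0 11.2 q6 1.6979291586417085
```

View pics/end.png

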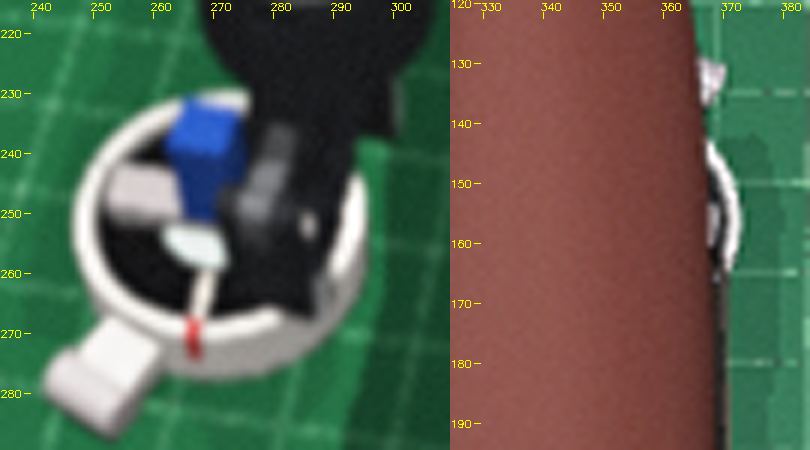

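The crop shows the spanner upright with its bar on the ring, and the white line (203,293) pointing into the red mark (194,335). The arm hides the right side, so I move it aside for a last look.

```bash
python3 -m crank '-0.55 0 -0.2 0 0 0 70;-0.55 0 -0.2 0 0 0 70;-0.55 0 -0.2 0 0 0 70;-0.55 0 -0.2 0 0 0 70;-0.55 0 -0.2 0 0 0 70;-0.55 0 -0.2 0 0 0 70;-0.55 0 -0.2 0 0 0 70'|grep -E 'pos|wrist'; python3 go.py .5385 .053 .065 4
```

```text
position: [0.6244, -0.0777, 0.2652]
wrist_force: [0.7, 0.2, -0.2]
pos [ 0.6244 -0.0777  0.2652] yaw_y -6.332131322870838 rows [ 0.3012 -0.2504  0.4999] [ 0.0006  0.0001 -0.0574] F [ 0.6882  0.1799 -0.168 ] [-0.0068 -0.0021  0.0628] 0.06993551018557508 0.0 12.0 q6 1.3498407311624445
```

Run:
```python
from h import *
a=ctrl.read_camera("scene");b=ctrl.read_camera("top")
crop(a,235,215,310,290,6,"/tmp/a.png");crop(b,325,120,381,195,6,"/tmp/b.png")
cv2.imwrite("pics/end2.png",np.hstack([cv2.imread("/tmp/a.png"),cv2.imread("/tmp/b.png")]))
```

```text
(no output)
```

View pics/end2.png

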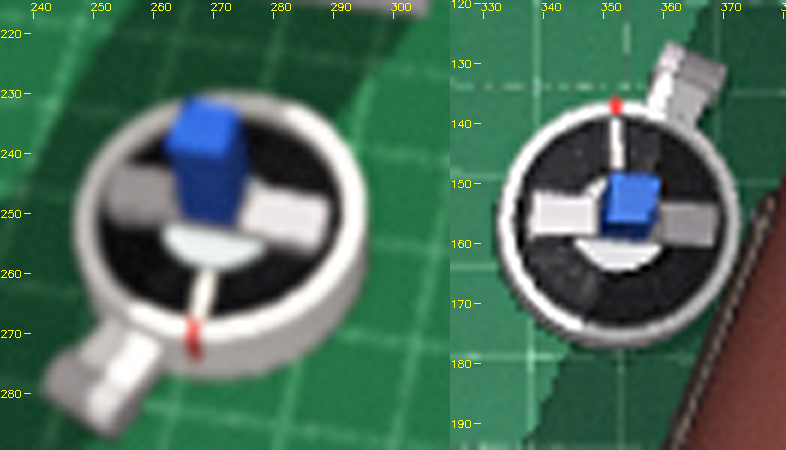

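Both views show the spanner standing flat in the slots, with the white line meeting the red mark (top crop, line (616,140) to mark (616,106)) and the gripper clear.

```bash
python3 -c "
from cell import ctrl
print(ctrl.finish_job())"
```

```text
the job is handed in; nothing more can be done
None
```

The job is handed in at about 12 s of the 43 s: the ring is turned clockwise to its stop with the white line at the red mark, the blue spanner stands released in the slots, and the orange spanner was not touched.

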